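# Wedge up the seized foot of a rocking counting scale

## Robot

A 6-joint arm with a two-finger parallel gripper is mounted at the origin on a cart in front of the work surface, level with it; the furniture and walls round the work are solid. World frame = base frame: x ahead of the robot, y to its left, z up, the work surface at z = 0. Lengths are in m, angles in rad, forces in N, time in s.
With the tool pointing down it reaches from about 0.3 to 0.85 m from the base axis. Payload 4.2 kg.
Tool frame: the origin (TCP) lies between the finger pads; the fingertips stand 22 mm ahead of it and the grasp point (between the pads) lies 3 mm ahead of it; z points along the fingers, y is the line along which they close (so a half turn about z gives the same grasp; the last joint's range is limited). The gripper opens to 91 mm and grips with 3 to 60 N. Pads are 32 mm wide; open, the fingers measure 118 mm over their backs; the gripper's body (76 mm by 178 mm) begins 60 mm behind the grasp point.
Start: joints at [-1.159, 0.32, 1.565, -0, 1.257, -0.02], TCP at [0.241, -0.522, 0.236] pointing down, gripper open.
Joint ranges: [-3.11, 3.11], [-0.84, 2.01], [0.21, 2.61], [-1.34, 4.49], [0.05, 2.63], [-2.56, 2.56]. Speed limits (rad/s): [2.57, 2.57, 3.14, 3.14, 3.14, 3.14].

## Interface

Orientations are given as [roll, pitch, yaw] about the fixed x, y, z axes, in that order (R = Rz(yaw) Ry(pitch) Rx(roll)).
In Python, from workcell import state, imaging, job gives the robot as it stands.
- The arm moves only by the shell command python3 -m creep 'ROWS' [FORCE]. ROWS is a JSON list of rows, 1 to 20 of them, each an object with the fields trans (a list: dx, dy, dz in m), r (a list: a rotation vector rx, ry, rz in rad), finger_gap (the finger opening in m); a field left out counts as zero (the opening has to be given); each row shifts and turns the commanded pose from where the row before left it, along the tool's axes as they then stand; what a row does not reach is not made up. A row lasts 1/8 s, in which the tool goes at most 0.0625 m and 0.188 rad, less where a joint would pass 70% of its speed; a pose out of reach is approached as far as the arm can. The fingers move at their own pace and stop on an object; FORCE is the grip in N (left out, the last holds). Time passes only in rows, so rows that do not move let the fingers close. It prints the time, the measured TCP pose, the force, the opening and the grip force at its end. Input that does not fit is refused with a message, and nothing moves.
- state(): the state, without advancing time (a new reading comes with each control period).
- imaging.camera(name): name is "scene" or "top"; returns a dict with "image" (400x640x3 uint8, blue, green, red), "intrinsics" (3x3 intrinsics, pixels), "D" ([k1, k2, p1, p2, k3] as OpenCV has them; the pictures are not rectified), "R" (3x3) and "t" (3): a world point X has camera coordinates R X + t. Camera axes: x right, y down, z forward; pixel columns grow to the right and rows downward; lengths in m; the calibration is good to about 2 mm. A picture is of the moment at which its call begins. There is no depth.
- job.job_done(): hands the job in; it is judged then, once.
The state is a dict: "time": time; "joints": joint angles; "qvel": joint speeds; "joint_torque": joint torques, N m; "tcp_pos": TCP position; "tool_rot": TCP orientation; "wrist_force": force on the tool from outside, world axes, zero at the start; "ft_torque": the same for the moment, N m; "gripper_width": finger opening in m; "finger_force": force on a finger pad.
Only numpy, scipy, OpenCV 4.12 (cv2) and the standard library are available. Lean on these libraries where they do the work, as an engineer would, in place of code of your own. Each camera call takes 0.05 s, during which the arm holds its last target. There are 200 camera calls.

## Task

The front left foot of the counting scale is seized short of the bench, so the scale rocks. Without gripping or lifting anything and without shoving the scale out of its place, push the black rubber wedge, thin end first, under that foot until it just goes tight and the scale stands level, then press down on the housing corner above that foot, clear of the weighing pan, to check that it no longer rocks. Let go and leave the wedge under the foot, and do not disturb the small parts standing around.

Things in the scene. Friction and masses are not known exactly. Their poses are not given: they have to be found in the camera images.
- scale: White and black bench counting scale, loose, 1.3 to 2.2 kg. Origin: bench level under its centre; x to its back, y to its left, z up (its front faces -x). Housing 200 (x) x 170 (y) mm, z 18 to 50 mm; the pan on it reaches 61 mm. Four round-bottomed screw feet, 22 mm across, at x +-80, y +-67 mm; three reach z 0, the front left one (x -80, y +67) is seized short. It rests level on the three.
- pan: Steel weighing pan on the scale, 138 (x) x 158 (y) mm; origin at the centre of its underside, at scale x +26 mm and 55 mm above the bench, so that its front edge is at scale x -43 mm, 37 mm behind the press spot. Not to be pressed.
- lev_foot (a joint): How far short of the bench the seized front left foot stops when the scale is level, in m (0.004 to 0.008). It does not move during the work.
- foot_bottom (a point): Lowest point of the seized foot (its rounded rubber bottom, sphere radius 11 mm), at scale x -80, y +67 mm. Same axes as the scale.
- press_spot (a point): Plain flat top of the housing straight above the seized foot (scale x -80, y +67 mm, 50 mm above the bench): the corner to press in the rocking test. Bare for 15 mm around. Without the wedge, 1 to 2 N here rock the scale about the line through its front right and rear left feet by 2 to 4 degrees, until the short foot meets the bench; a well wedged scale stays still under 10 N.
- wedge: Loose black rubber wedge, 60 g, 85 (x) x 44 (y) mm. Origin: centre of its underside; x to its thin end: 2 mm thick there (x +42.5), rising to 17 mm at the flat upright back (x -42.5). Slides under 1 N; nudged sideways at its back it turns about a point some 60 mm ahead of the back. With the foot on it the push rises within a few mm to 4 N or more; pushed further it tips or shoves the scale.
- relay_box: Orange plug relay, 22 x 28 x 34 mm, bystander in front of the scale to the right of the wedge; origin at the centre of its underside.
- heatsink: Finned aluminium heat sink, 40 x 60 x 24 mm, bystander in front of the scale to the left of the wedge; origin at the centre of its underside.
- fuse_tin: Flat fuse tin with a red lid, 52 x 82 x 27 mm, bystander to the right of the scale; origin at the centre of its underside.
- parts_dish: Round steel dish, 139 mm across, 20 mm high, with three bolts in it (31 mm high in all), bystander to the left of the scale; origin at the centre of its underside.
There are look-alikes about, which are no part of the job. There is more than one size of the wedge; the one meant has the size given above.

How it is judged:
By the outcome, as a careful person would: the job done as asked, in the order asked, and still so for the second after the job is handed in, with the robot touching nothing.
It also fails if it takes over 51 s, if anything falls off the work surface, if the arm or the gripper's body presses on something with over 40 N, if the wrist force passes 120 N, or if a joint passes its speed limit or range.

## Working session

There is one attempt and no reset: what is moved stays moved. The work goes in short steps, Python scripts to look and compute and a shell command to move; the robot and the scene stay as the last step left them, time stands still between calls to the robot, and variables do not carry over. Pictures are saved under pics/ and viewed, at most 10 in all, crops included, and the job is handed in when it is done.

```bash
mkdir -p pics; python3 - <<'E'
from workcell import state, imaging
import cv2,pickle
for n in("scene","top"):
    c=imaging.camera(n); cv2.imwrite(f"pics/{n}0.png",c["image"]); pickle.dump(c,open(f"{n}0.pkl","wb"))
    print(n,c["intrinsics"],c["D"],c["R"],c["t"])
s=state();print({k:s[k] for k in("time","tcp_pos","tool_rot","wrist_force","gripper_width")})
E
```

```text
scene [[362.7993939    0.         316.84590431]
 [  0.         362.7993939  199.43236761]
 [  0.           0.           1.        ]] [-0.0641028  0.         0.         0.         0.       ] [[-0.8421749  -0.53917816 -0.0053247 ]
 [-0.41229689  0.65029269 -0.63806794]
 [ 0.34749491 -0.53516944 -0.76996166]] [0.53169532 0.17179507 0.82277369]
top [[447.28747934   0.         325.00963533]
 [  0.         447.28747934 197.71644022]
 [  0.           0.           1.        ]] [-0.0556655  0.         0.         0.         0.       ] [[-0.10241951 -0.99473808 -0.00253052]
 [-0.97244814  0.10065941 -0.21026723]
 [ 0.20941554 -0.01907467 -0.97764068]] [0.18821922 0.54223855 1.27473437]
{'time': 0.1, 'tcp_pos': array([ 0.24046514, -0.52184368,  0.23519171]), 'tool_rot': array([-3.13994675e+00,  1.43293592e-06,  4.31811954e-01]), 'wrist_force': array([-0.06214011, -0.01621964, -0.15849836]), 'gripper_width': 0.09125107266679824}
```

View pics/top0.png

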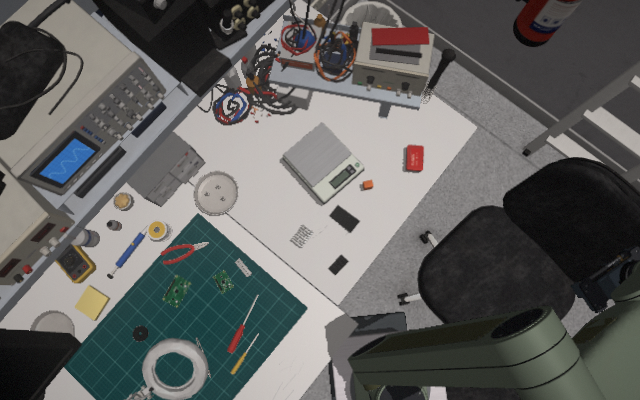

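View pics/scene0.png

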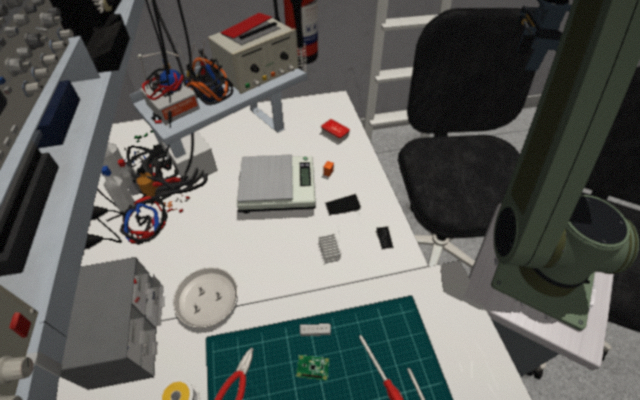

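```bash
python3 - <<'E'
import cv2
a=cv2.imread("pics/top0.png")[115:285,270:440]; b=cv2.imread("pics/scene0.png")[140:260,225:405]
cv2.imwrite("pics/c1.png",cv2.resize(a[:,:],None,fx=3.5,fy=3.5,interpolation=cv2.INTER_CUBIC))
cv2.imwrite("pics/c2.png",cv2.resize(b,None,fx=4.4,fy=4.4,interpolation=cv2.INTER_CUBIC))
E
```

```text
(no output)
```

View pics/c1.png

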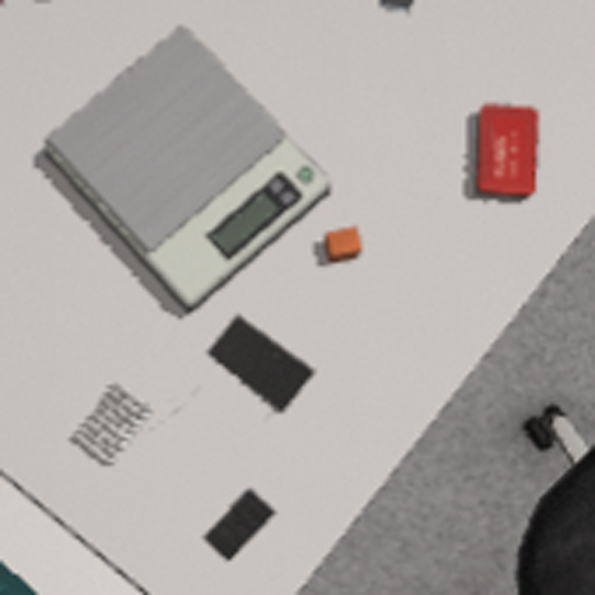

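View pics/c2.png

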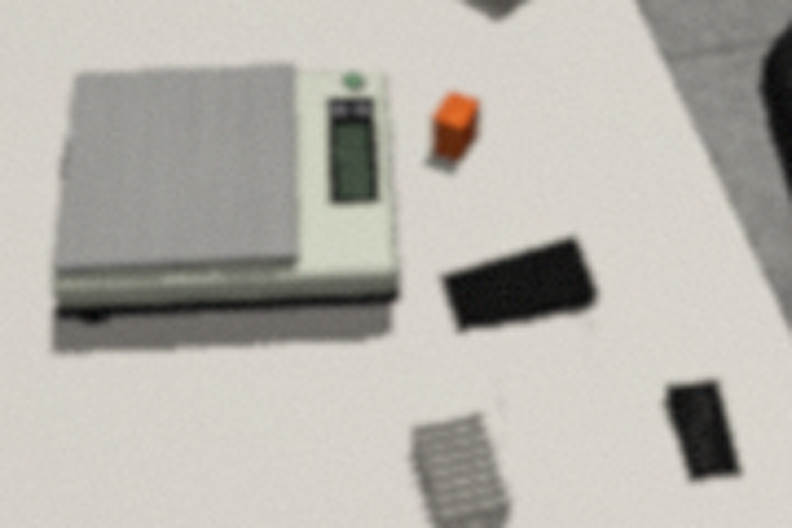

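Top view: two black blocks are possible wedges, a large one at (344,219) and a small one at (338,264). The large one, with its thin end toward the scale's front-left corner at (322,201), should be the 85x44 one; I check its size below.

```bash
cat > h.py <<'E'
import cv2,pickle,numpy as np
from scipy.optimize import least_squares
cam={n:pickle.load(open(f"{n}0.pkl","rb")) for n in("scene","top")}
def proj(n,X):
    c=cam[n]; return cv2.projectPoints(np.array(X,float).reshape(-1,1,3),cv2.Rodrigues(c["R"])[0],np.array(c["t"],float),c["intrinsics"],np.array(c["D"],float))[0].reshape(-1,2)
def ray(n,p,z):
    c=cam[n]; q=cv2.undistortPoints(np.array(p,float).reshape(-1,1,2),c["intrinsics"],np.array(c["D"],float)).reshape(-1,2)
    d=np.c_[q,np.ones(len(q))]@c["R"]; C=-c["R"].T@c["t"]; return C+d*((z-C[2])/d[:,2:])
def pose(p,L):
    L=np.array(L,float); c,s=np.cos(p[2]),np.sin(p[2]); return np.c_[p[0]+c*L[:,0]-s*L[:,1],p[1]+s*L[:,0]+c*L[:,1],L[:,2]]
def fit(obs,p0):
    f=lambda p:np.concatenate([(proj(n,pose(p,L))-px).ravel() for n,L,px in obs]); r=least_squares(f,p0,loss="soft_l1"); return r.x,f(r.x).reshape(-1,2).round(1)
t=lambda a:(np.array(a)+.5)/3.5-.5+[270,115]
s=lambda a:(np.array(a)+.5)/4.4-.5+[225,140]
E
cat > m.py <<'E'
from h import *
np.set_printoptions(precision=4,suppress=True)
for n in cam: print(n,-cam[n]["R"].T@cam[n]["t"])
wt=t([(208,352),(238,316),(314,373),(281,412)]); q=ray("top",wt,.008); print("big",[np.linalg.norm(q[i]-q[i-1]) for i in range(4)])
st=t([(206,538),(250,490),(275,512),(229,560)]);q2=ray("top",st,.006); print("small",[np.linalg.norm(q2[i]-q2[i-1]) for i in range(4)])
W=[(.0425,.022,.002),(.0425,-.022,.002),(-.0425,-.022,.017),(-.0425,.022,.017)]
ws=s([(460,328),(443,277),(576,238),(596,293)])
d=q[0]-q[3]; w0=[*q.mean(0)[:2],np.arctan2(d[1],d[0])]
for o in([("top",W,wt)],[("scene",W,ws)],[("top",W,wt),("scene",W,ws)]): print("wedge",*fit(o,w0))
S=[(-.043,.079,.061),(-.043,-.079,.061),(.095,-.079,.061),(.095,.079,.061),(-.1,.085,.05),(-.1,-.085,.05)]
tt=t([(150,250),(285,140),(181,27),(46,147),(183,307),(330,185)]); ss=s([(297,261),(294,65),(77,73),(57,268),(397,275),(385,72)])
q=ray("top",tt,.055); d=q[3]-q[0]; s0=[*q[:4].mean(0)[:2],np.arctan2(d[1],d[0])]
for o in([("top",S,tt)],[("scene",S,ss)],[("top",S,tt),("scene",S,ss)]): p,r=fit(o,s0); print("scale",p,r)
print("foot",pose(p,[(-.08,.067,0)]))
print("heatsink top",ray("top",t([(115,383),(152,408),(107,465),(70,437)]),.024)[:,:2],"relay",ray("top",t([(343,240)]),.034))
E
python3 m.py
```

```text
scene [0.2327 0.6153 0.746 ]
top [0.2796 0.157  1.3607]
big [np.float64(0.08261291747249648), np.float64(0.04165531329761484), np.float64(0.08342763054131791), np.float64(0.04507128354057424)]
small [np.float64(0.027092696648371516), np.float64(0.05592484720286961), np.float64(0.02852142620165335), np.float64(0.05695769934162923)]
wedge [0.4989 0.0797 0.7659] [[-0.4  0.1]
 [ 0.2 -0.3]
 [ 0.   0.2]
 [ 0.2  0. ]]
wedge [0.5001 0.0809 0.7773] [[-0.7  1. ]
 [-0.6 -0.4]
 [ 0.6 -0.3]
 [ 0.7 -0.1]]
wedge [0.4995 0.0802 0.77  ] [[-0.6  0. ]
 [-0.1 -0.4]
 [-0.2 -0.1]
 [ 0.1 -0.2]
 [-0.4  0.8]
 [-0.2 -0.6]
 [ 1.  -0.3]
 [ 1.  -0.1]]
scale [0.6741 0.1283 0.614 ] [[-0.9  1.3]
 [ 0.  -0.5]
 [-0.  -0.4]
 [-0.7 -2.5]
 [ 0.7  1.2]
 [ 0.9  0. ]]
scale [0.6754 0.13   0.6162] [[-0.  -0.3]
 [ 0.5 -0. ]
 [-0.6  0.1]
 [-1.6  0.3]
 [ 0.6  0.3]
 [ 0.6 -1. ]]
scale [0.6749 0.1292 0.6138] [[-1.2  1.1]
 [-0.3 -0.7]
 [-0.4 -0.6]
 [-1.1 -2.7]
 [ 0.4  0.9]
 [ 0.6 -0.2]
 [ 0.2 -0.4]
 [ 0.9 -0.1]
 [-0.2 -0.1]
 [-1.4  0.1]
 [ 0.8  0.3]
 [ 0.9 -1. ]]
foot [[0.5709 0.1379 0.    ]]
heatsink top [[0.492  0.2068]
 [0.4671 0.1772]
 [0.4222 0.2202]
 [0.4494 0.2495]] relay [[ 0.5955 -0.0032  0.034 ]]
```

The large block measures 83x43 mm and fits the wedge; the small one is 57x28 mm. Plan:
1. Nudge the wedge's back about 7 mm left so its axis points at the foot (yaw 0.66).
2. Push it in along that axis.

```bash
python3 -m creep '[{"r":[0, 0, -0.114], "finger_gap":0}, {"r":[0, 0, -0.114], "finger_gap":0}, {"trans":[0.045, -0.022, 0], "finger_gap":0}, {"trans":[0.045, -0.022, 0], "finger_gap":0}, {"trans":[0.045, -0.022, 0], "finger_gap":0}, {"trans":[0.045, -0.022, 0], "finger_gap":0}, {"trans":[0.045, -0.022, 0], "finger_gap":0}, {"trans":[0.045, -0.022, 0], "finger_gap":0}, {"trans":[0.045, -0.022, 0], "finger_gap":0}, {"trans":[0.045, -0.022, 0], "finger_gap":0}, {"trans":[0.045, -0.022, 0.02], "finger_gap":0}, {"trans":[0.045, -0.022, 0.04], "finger_gap":0}, {"trans":[0.045, -0.022, 0.04], "finger_gap":0}, {"trans":[0.04, -0.021, 0.035], "finger_gap":0}, {"finger_gap":0}]' 5
cat > g.py <<'E'
import sys,numpy as np
from workcell import state
from scipy.spatial.transform import Rotation as R
s=state(); r=R.from_euler("xyz",s["tool_rot"])
print("tool delta",(r.inv().apply(np.array(eval(sys.argv[1]))-s["tcp_pos"])).round(4),"pos",s["tcp_pos"].round(4),"rpy",np.round(s["tool_rot"],3),"F",s["wrist_force"].round(2),"t",s["time"],"w",round(s["gripper_width"],4))
E
python3 g.py "[.502,.0144,.028]"
```

```text
time: 1.98
tcp_pos: [0.4999, 0.0134, 0.1001]
tool_rot: [-3.138, 0.005, 0.664]
wrist_force: [-0.4, -0.2, -0.1]
gripper_width: 0.0007
finger_force: 0.0
tool delta [0.0026 0.0008 0.0721] pos [0.4999 0.0134 0.1001] rpy [-3.138  0.005  0.664] F [-0.36 -0.19 -0.07] t 1.975 w 0.0007
```

```bash
python3 -m creep '[{"trans":[0.002, 0.001, 0.03], "finger_gap":0}, {"trans":[0, 0, 0.03], "finger_gap":0}, {"trans":[0, 0, 0.012], "finger_gap":0}, {"finger_gap":0}, {"finger_gap":0}]'
python3 -m creep '[{"trans":[0, -0.004, 0], "finger_gap":0}, {"trans":[0, -0.003, 0], "finger_gap":0}, {"trans":[0, -0.002, 0], "finger_gap":0}, {"trans":[0, -0.001, 0], "finger_gap":0}, {"finger_gap":0}]'
python3 g.py "[.4897,.0302,.028]"
python3 - <<'E'
from workcell import imaging
import cv2,pickle
for n in("scene","top"):
    c=imaging.camera(n); pickle.dump(c,open(f"{n}1.pkl","wb"))
    b=c["image"]; b=b[140:260,225:405] if n=="scene" else b[170:250,300:380]
    cv2.imwrite(f"pics/{n}1.png",cv2.resize(b,None,fx=3,fy=3,interpolation=cv2.INTER_CUBIC))
a=cv2.imread("pics/scene1.png");b=cv2.imread("pics/top1.png")
b=cv2.copyMakeBorder(b,0,a.shape[0]-b.shape[0],0,0,cv2.BORDER_CONSTANT); cv2.imwrite("pics/v1.png",cv2.hconcat([a,b]))
E
```

```text
time: 2.6
tcp_pos: [0.5041, 0.0113, 0.0321]
tool_rot: [3.14, -0.002, 0.659]
wrist_force: [0.5, -0.8, -0.0]
gripper_width: 0.0006
finger_force: 0.0
time: 3.22
tcp_pos: [0.4971, 0.0197, 0.0309]
tool_rot: [3.141, 0.0, 0.66]
wrist_force: [-0.2, 0.1, 0.5]
gripper_width: 0.0009
finger_force: 0.0
tool delta [ 0.0006 -0.0129  0.0029] pos [0.4971 0.0197 0.0309] rpy [3.141 0.    0.66 ] F [-0.24  0.1   0.48] t 3.225 w 0.0009
```

View pics/v1.png

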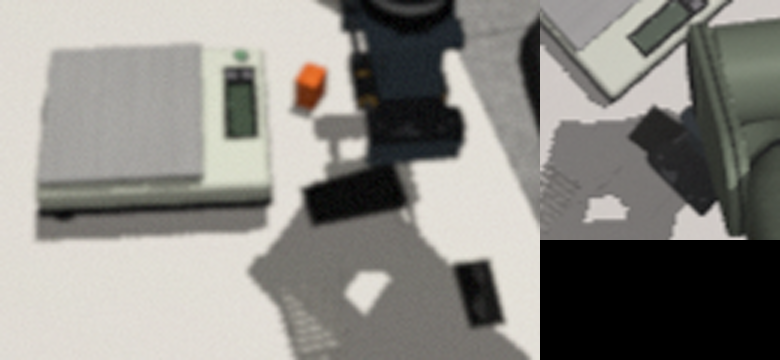

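The gripper stands just right of the wedge's back (fingers hidden behind it at about (400,170) in the crop) and nothing is touched. I continue the nudge left.

```bash
python3 -m creep '[{"trans":[0, -0.002, 0.002], "finger_gap":0}, {"trans":[0, -0.002, 0], "finger_gap":0}, {"trans":[0, -0.001, 0], "finger_gap":0}, {"finger_gap":0}]' | grep -E "tcp|force"
python3 -m creep '[{"trans":[0, -0.002, 0], "finger_gap":0}, {"trans":[0, -0.002, 0], "finger_gap":0}, {"finger_gap":0}]' | grep -E "tcp|wrist"
python3 -m creep '[{"trans":[0, -0.001, 0], "finger_gap":0}, {"trans":[0, -0.001, 0], "finger_gap":0}, {"trans":[0, -0.001, 0], "finger_gap":0}]' | grep -E "tcp|wrist"
python3 -m creep '[{"finger_gap":0}, {"finger_gap":0}]' | grep -E "tcp|wrist"
python3 g.py "[.4897,.0302,.028]"
```

```text
tcp_pos: [0.494, 0.0236, 0.029]
wrist_force: [-0.4, 0.4, -0.7]
finger_force: 0.0
tcp_pos: [0.4915, 0.0268, 0.029]
wrist_force: [0.1, -0.2, 0.4]
tcp_pos: [0.4897, 0.0291, 0.0289]
wrist_force: [0.2, -0.8, -0.4]
tcp_pos: [0.4898, 0.0291, 0.0289]
wrist_force: [0.5, -0.1, -0.7]
tool delta [ 0.0006 -0.0009  0.0009] pos [0.4898 0.0291 0.0289] rpy [ 3.142 -0.     0.66 ] F [ 0.48 -0.09 -0.65] t 4.825 w 0.0005
```

```bash
python3 -m creep '[{"trans":[0, 0.01, 0], "finger_gap":0}, {"trans":[0, 0.015, 0], "finger_gap":0}, {"trans":[-0.02, 0, 0], "finger_gap":0}, {"trans":[-0.03, 0, 0], "finger_gap":0}, {"trans":[-0.008, -0.015, 0], "finger_gap":0.018}, {"trans":[0, -0.025, 0], "finger_gap":0.018}, {"trans":[0, -0.02, 0], "finger_gap":0.018}, {"finger_gap":0.018}, {"finger_gap":0.018}]'
python3 - <<'E'
from workcell import imaging
import cv2,pickle
for n in("scene","top"):
    c=imaging.camera(n); pickle.dump(c,open(f"{n}2.pkl","wb"))
    b=c["image"]; b=b[170:250,300:400] if n=="scene" else b[170:250,300:370]
    cv2.imwrite(f"pics/{n}2.png",cv2.resize(b,None,fx=4.4,fy=4.4,interpolation=cv2.INTER_CUBIC))
cv2.imwrite("pics/v2.png",cv2.hconcat([cv2.imread("pics/scene2.png"),cv2.imread("pics/top2.png")]))
E
```

```text
time: 5.95
tcp_pos: [0.4232, 0.0213, 0.0291]
tool_rot: [3.141, -0.001, 0.661]
wrist_force: [0.6, -0.3, 0.1]
gripper_width: 0.018
finger_force: 0.0
```

View pics/v2.png

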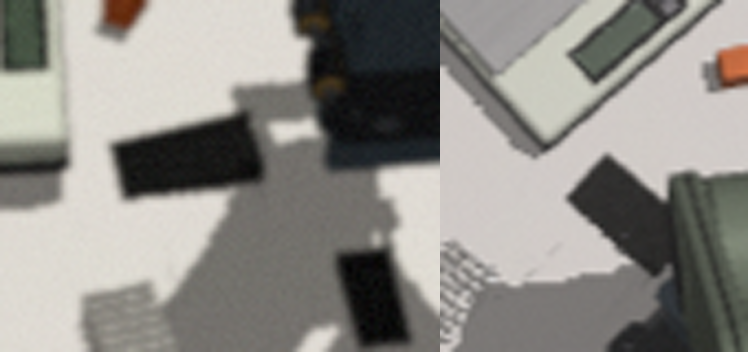

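```bash
cat > m2.py <<'E'
from h import *
np.set_printoptions(precision=4,suppress=True)
W=[(.0425,.022,.002),(.0425,-.022,.002),(-.0425,-.022,.017),(-.0425,.022,.017)]
u=lambda a:(np.array(a)+.5)/4.4-.5+[300,170]
ws=u([(125,198),(112,146),(246,112),(262,178)]); wt=u([(128,198),(165,155),(216,275)])
for o in([("scene",W,ws)],[("top",[W[0],W[1],W[3]],wt)],[("scene",W,ws),("top",[W[0],W[1],W[3]],wt)]):
    p,r=fit(o,[.4995,.08,.7]); print(p,r.tolist())
    f=pose(p,[(-.0425,0,0)])[0]; c,s_=np.cos(p[2]),np.sin(p[2])
    for F in([.5709,.1379],):
        d=np.array(F)-p[:2]; print(" foot in wedge",[c*d[0]+s_*d[1],-s_*d[0]+c*d[1]],"back centre",f)
E
python3 m2.py
```

```text
[0.4992 0.0856 0.6956] [[-1.2, 0.9], [-0.6, -0.4], [1.0, 0.5], [0.7, -1.5]]
 foot in wedge [np.float64(0.08854361867796787), np.float64(-0.005812041872719463)] back centre [0.4666 0.0584 0.    ]
[0.4996 0.082  0.7378] [[-0.7, 0.2], [0.3, -0.5], [0.3, 0.3]]
 foot in wedge [np.float64(0.09040335861871052), np.float64(-0.00659108153641258)] back centre [0.4681 0.0534 0.    ]
[0.4994 0.0836 0.7211] [[-0.5, 0.7], [-0.4, -0.6], [1.0, -0.3], [1.1, -2.4], [-1.2, 0.0], [0.1, -0.5], [-0.5, 0.5]]
 foot in wedge [np.float64(0.08953111610594494), np.float64(-0.006445389654829728)] back centre [0.4675 0.0556 0.    ]
```

The nudge left the wedge at yaw about 0.70–0.73. Pushing squarely with the flat face at yaw 0.66 will line it up with the foot, leaving about 1 mm lateral offset. I approach and push.

```bash
python3 -m creep '[{"trans":[0.015, 0, 0.001], "finger_gap":0.018}, {"trans":[0.015, 0, 0], "finger_gap":0.018}, {"trans":[0.006, 0, 0], "finger_gap":0.018}, {"trans":[0.004, 0, 0], "finger_gap":0.018}, {"trans":[0.004, 0, 0], "finger_gap":0.018}, {"trans":[0.004, 0, 0], "finger_gap":0.018}, {"trans":[0.004, 0, 0], "finger_gap":0.018}, {"trans":[0.004, 0, 0], "finger_gap":0.018}, {"trans":[0.004, 0, 0], "finger_gap":0.018}, {"trans":[0.004, 0, 0], "finger_gap":0.018}, {"trans":[0.004, 0, 0], "finger_gap":0.018}, {"trans":[0.004, 0, 0], "finger_gap":0.018}, {"trans":[0.004, 0, 0], "finger_gap":0.018}, {"trans":[0.004, 0, 0], "finger_gap":0.018}, {"finger_gap":0.018}]' | grep -E "tcp|wrist|rot|time"
python3 - <<'E'
from workcell import imaging
import cv2,pickle
for n in("scene","top"):
    c=imaging.camera(n); pickle.dump(c,open(f"{n}3.pkl","wb"))
    b=c["image"]; b=b[160:240,290:390] if n=="scene" else b[160:240,290:360]
    cv2.imwrite(f"pics/{n}3.png",cv2.resize(b,None,fx=4.4,fy=4.4,interpolation=cv2.INTER_CUBIC))
cv2.imwrite("pics/v3.png",cv2.hconcat([cv2.imread("pics/scene3.png"),cv2.imread("pics/top3.png")]))
E
```

```text
time: 7.92
tcp_pos: [0.4861, 0.0704, 0.0279]
tool_rot: [3.141, -0.0, 0.66]
wrist_force: [0.2, -0.1, -0.6]
```

View pics/v3.png

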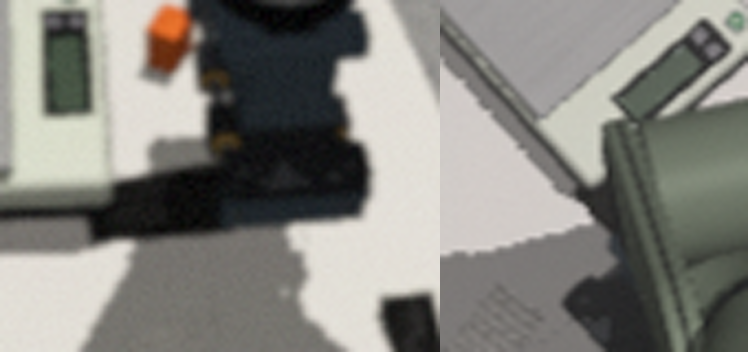

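The wedge's thin end is now passing under the front-left corner, with its left thin corner at scene (311,214.5). I check that against prediction while creeping forward.

```bash
python3 - <<'E'
from h import *
from workcell import state
p=ray("scene",(np.array([[92,240]])+.5)/4.4-.5+[290,160],.002)[0]
T=np.array(state()["tcp_pos"]);c,s_=np.cos(.66),np.sin(.66)
for n,q in(("thinleft",p),("foot",np.array([.5709,.1379]))):
    d=q[:2]-T[:2];print(n,"fwd",c*d[0]+s_*d[1],"left",-s_*d[0]+c*d[1])
E
python3 -m creep '[{"trans":[0.003, 0, 0], "finger_gap":0.018}, {"trans":[0.003, 0, 0], "finger_gap":0.018}, {"trans":[0.003, 0, 0], "finger_gap":0.018}, {"trans":[0.003, 0, 0], "finger_gap":0.018}, {"trans":[0.001, 0, 0], "finger_gap":0.018}]' | grep -E "tcp|wrist"
python3 -m creep '[{"finger_gap":0.018}, {"finger_gap":0.018}]' | grep -E "tcp|wrist"
python3 -m creep '[{"trans":[0.001, 0, 0], "finger_gap":0.018}, {"trans":[0.001, 0, 0], "finger_gap":0.018}]' | grep -E "tcp|wrist"
python3 -m creep '[{"trans":[0.001, 0, 0], "finger_gap":0.018}, {"trans":[0.001, 0, 0], "finger_gap":0.018}]' | grep -E "tcp|wrist"
```

```text
thinleft fwd 0.1031839523951853 left 0.018911332608549263
foot fwd 0.10877878993847298 left 0.0012368139756963326
tcp_pos: [0.4962, 0.0783, 0.0279]
wrist_force: [-0.0, -0.2, -0.9]
tcp_pos: [0.496, 0.0782, 0.028]
wrist_force: [0.6, -0.8, 0.2]
tcp_pos: [0.4975, 0.0793, 0.0279]
wrist_force: [0.2, -0.4, -0.6]
tcp_pos: [0.4991, 0.0807, 0.0279]
wrist_force: [0.1, -0.4, -0.0]
```

```bash
f(){ grep -E "tcp|wrist" | tr '\n' ' '; echo; }
python3 -m creep '[{"trans":[0.001, 0, 0], "finger_gap":0.018}, {"trans":[0.001, 0, 0], "finger_gap":0.018}]' | f
python3 -m creep '[{"trans":[0.001, 0, 0], "finger_gap":0.018}, {"trans":[0.001, 0, 0], "finger_gap":0.018}]' | f
python3 -m creep '[{"trans":[0.001, 0, 0], "finger_gap":0.018}]' | f
python3 -m creep '[{"trans":[0.001, 0, 0], "finger_gap":0.018}]' | f
python3 -m creep '[{"trans":[0.001, 0, 0], "finger_gap":0.018}]' | f
python3 -m creep '[{"trans":[0.001, 0, 0], "finger_gap":0.018}]' | f
```

```text
tcp_pos: [0.5007, 0.0819, 0.0279] wrist_force: [0.0, -1.0, -0.8] 
tcp_pos: [0.5023, 0.0831, 0.0279] wrist_force: [-1.1, 0.3, -0.5] 
tcp_pos: [0.5031, 0.0837, 0.0279] wrist_force: [-0.2, 0.2, -0.2] 
tcp_pos: [0.5039, 0.0843, 0.0279] wrist_force: [-0.5, -0.1, 0.3] 
tcp_pos: [0.5047, 0.0849, 0.0279] wrist_force: [-1.3, 0.2, 0.1] 
tcp_pos: [0.5055, 0.0855, 0.028] wrist_force: [-0.8, -0.6, 0.4]
```

```bash
f(){ grep -E "tcp|wrist" | tr '\n' ' '; echo; }
python3 -m creep '[{"trans":[0.001, 0, 0], "finger_gap":0.018}]' | f
python3 -m creep '[{"trans":[0.001, 0, 0], "finger_gap":0.018}]' | f
python3 -m creep '[{"trans":[0.001, 0, 0], "finger_gap":0.018}]' | f
```

```text
tcp_pos: [0.5063, 0.0862, 0.0279] wrist_force: [-1.1, -0.3, 0.2] 
tcp_pos: [0.5071, 0.0868, 0.0279] wrist_force: [-0.4, 0.2, -0.7] 
tcp_pos: [0.5079, 0.0874, 0.0279] wrist_force: [-0.5, -0.9, 1.0]
```

```bash
f(){ grep -E "tcp|wrist" | tr '\n' ' '; echo; }
python3 -m creep '[{"trans":[0.001, 0, 0], "finger_gap":0.018}]' | f
python3 -m creep '[{"trans":[0.001, 0, 0], "finger_gap":0.018}]' | f
```

```text
tcp_pos: [0.5086, 0.088, 0.0279] wrist_force: [-0.1, 0.8, 0.7] 
tcp_pos: [0.5094, 0.0886, 0.0279] wrist_force: [-0.5, -0.5, -0.6]
```

```bash
python3 - <<'E'
from workcell import state
print(state()["time"],state()["wrist_force"],state()["tcp_pos"])
E
```

```text
11.025 [-0.48160164 -0.45576496 -0.64293639] [0.50944965 0.08864026 0.02794471]
```

```bash
f(){ grep -E "tcp|wrist" | tr '\n' ' '; echo; }
python3 -m creep '[{"trans":[0.001, 0, 0], "finger_gap":0.018}]' | f
python3 -m creep '[{"trans":[0.001, 0, 0], "finger_gap":0.018}]' | f
python3 -m creep '[{"trans":[0.001, 0, 0], "finger_gap":0.018}]' | f
```

```text
tcp_pos: [0.5102, 0.0892, 0.0279] wrist_force: [-1.4, -0.4, 0.4] 
tcp_pos: [0.511, 0.0898, 0.0279] wrist_force: [0.3, -0.2, 0.3] 
tcp_pos: [0.5118, 0.0904, 0.0279] wrist_force: [-0.4, 0.2, 0.7]
```

```bash
f(){ grep -E "tcp|wrist" | tr '\n' ' '; echo; }
python3 -m creep '[{"trans":[0.001, 0, 0], "finger_gap":0.018}]' | f
python3 -m creep '[{"trans":[0.001, 0, 0], "finger_gap":0.018}]' | f
```

```text
tcp_pos: [0.5126, 0.091, 0.0279] wrist_force: [-0.3, -0.9, 0.7] 
tcp_pos: [0.5134, 0.0917, 0.0279] wrist_force: [-0.2, -0.4, 0.1]
```

```bash
f(){ grep -E "tcp|wrist" | tr '\n' ' '; echo; }
python3 -m creep '[{"trans":[0.001, 0, 0], "finger_gap":0.018}]' | f
python3 -m creep '[{"trans":[0.001, 0, 0], "finger_gap":0.018}]' | f
python3 -m creep '[{"trans":[0.001, 0, 0], "finger_gap":0.018}]' | f
```

```text
tcp_pos: [0.5138, 0.0921, 0.0279] wrist_force: [-2.1, -1.0, 0.3] 
tcp_pos: [0.5143, 0.0926, 0.0278] wrist_force: [-3.4, -2.3, 1.9] 
tcp_pos: [0.5148, 0.0931, 0.0279] wrist_force: [-4.0, -2.8, 2.5]
```

```bash
f(){ grep -E "tcp|wrist" | tr '\n' ' '; echo; }
python3 -m creep '[{"trans":[0.001, 0, 0], "finger_gap":0.018}]' | f
python3 -m creep '[{"finger_gap":0.018}]' | f
```

```text
tcp_pos: [0.5152, 0.0935, 0.0278] wrist_force: [-5.7, -5.1, 3.9] 
tcp_pos: [0.5153, 0.0935, 0.0279] wrist_force: [-4.5, -3.8, 4.0]
```

The push rose from about 0.5 to about 6 N along the axis over 2–3 mm, so the wedge is tight. I back off and look.

```bash
python3 -m creep '[{"trans":[-0.002, 0, 0], "finger_gap":0.018}, {"trans":[-0.004, 0, 0], "finger_gap":0.018}, {"trans":[-0.012, 0, 0], "finger_gap":0.018}, {"trans":[-0.03, 0, 0], "finger_gap":0.018}, {"trans":[-0.03, 0, -0.03], "finger_gap":0.018}, {"trans":[-0.03, 0, -0.05], "finger_gap":0}, {"trans":[0, 0.05, -0.02], "finger_gap":0}, {"trans":[0, 0.05, 0], "finger_gap":0}, {"trans":[0, 0.05, 0], "finger_gap":0}, {"trans":[0, 0.03, 0], "finger_gap":0}, {"finger_gap":0}]'
python3 - <<'E'
from workcell import imaging
import cv2,pickle
for n in("scene","top"):
    c=imaging.camera(n); pickle.dump(c,open(f"{n}4.pkl","wb"))
    b=c["image"]; b=b[140:230,230:360] if n=="scene" else b[115:230,275:375]
    k=3.5
    cv2.imwrite(f"pics/{n}4.png",cv2.resize(b,None,fx=k,fy=k,interpolation=cv2.INTER_CUBIC))
a=cv2.imread("pics/scene4.png");b=cv2.imread("pics/top4.png")
a=cv2.copyMakeBorder(a,0,b.shape[0]-a.shape[0],0,0,cv2.BORDER_CONSTANT);v=cv2.hconcat([a,b]);print(v.shape,a.shape); cv2.imwrite("pics/v4.png",v[:,:800])
E
```

```text
time: 13.65
tcp_pos: [0.5421, -0.116, 0.1276]
tool_rot: [3.141, -0.001, 0.657]
wrist_force: [-0.1, 0.3, -0.2]
gripper_width: 0.0007
finger_force: 0.0
(402, 805, 3) (402, 455, 3)
```

View pics/v4.png

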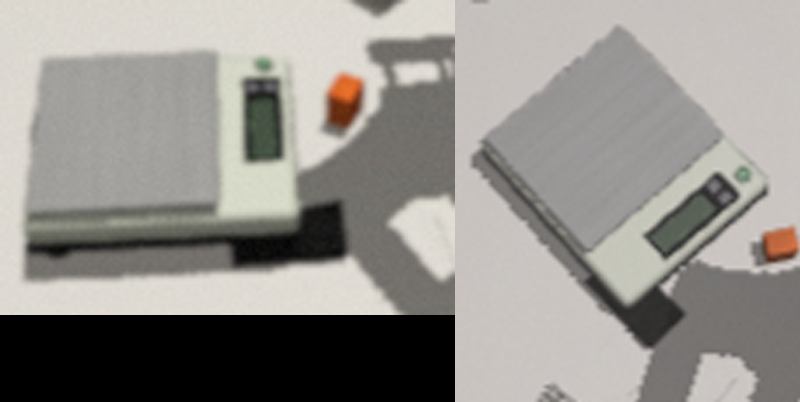

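Both views show the scale unmoved, with the wedge under its front-left corner; its back corners are at about (648,347) and (685,313) in the right crop. I check lateral position and scale shift, then get the press target.

```bash
python3 - <<'E'
from h import *
import pickle
v=lambda a:(np.array(a)-[455,0]+.5)/3.5-.5+[275,115]
q=ray("top",v([(648,347),(685,313)]),.017); m=q.mean(0); d=q[0]-q[1]; y=np.arctan2(d[1],d[0])-np.pi/2
f=np.array([.5709,.1379])-m[:2]; a=.66
print("back",q[:,:2],"width",np.linalg.norm(d),"yaw",y,"foot fwd of back, left",np.cos(a)*f[0]+np.sin(a)*f[1],-np.sin(a)*f[0]+np.cos(a)*f[1])
for n,b in(("top",(125,200,284,366)),("scene",(152,208,235,315))):
    A,B=[cv2.cvtColor(pickle.load(open(f"{n}{k}.pkl","rb"))["image"],cv2.COLOR_BGR2GRAY)[b[0]:b[1],b[2]:b[3]].astype(np.float32) for k in(0,4)]
    print(n,cv2.phaseCorrelate(A,B,cv2.createHanningWindow(A.shape[::-1],cv2.CV_32F)))
E
python3 g.py "[.5709,.1379,.090]"
```

```text
back [[0.51610015 0.12139177]
 [0.54280962 0.08601789]] width 0.0443250096357716 yaw 0.6467329268547881 foot fwd of back, left 0.053706953339642705 0.0016032211878486517
top ((0.08660310827007578, 0.42750760484938155), 0.9559779623526115)
scene ((-0.13437373594209845, -0.08780337791409565), 0.9557633403937021)
tool delta [ 0.1784 -0.1804  0.0377] pos [ 0.5404 -0.114   0.1275] rpy [-3.14e+00  1.00e-03  6.59e-01] F [-0.1   1.14  0.74] t 13.75 w 0.0007
```

```bash
python3 -m creep '[{"trans":[0.03, -0.03, 0], "finger_gap":0}, {"trans":[0.03, -0.03, 0], "finger_gap":0}, {"trans":[0.03, -0.03, 0], "finger_gap":0}, {"trans":[0.03, -0.03, 0], "finger_gap":0}, {"trans":[0.03, -0.03, 0], "finger_gap":0}, {"trans":[0.028, -0.03, 0], "finger_gap":0}, {"trans":[0, 0, 0.02], "finger_gap":0}, {"trans":[0, 0, 0.018], "finger_gap":0}, {"finger_gap":0}, {"finger_gap":0}]' | grep wrist; python3 g.py "[.5709,.1379,.072]"
```

```text
wrist_force: [0.4, -0.1, -0.0]
tool delta [-0.0002 -0.0008  0.0187] pos [0.5715 0.1374 0.0907] rpy [ 3.141e+00 -1.000e-03  6.600e-01] F [ 0.43 -0.08 -0.  ] t 15.0 w 0.0006
```

```bash
f(){ grep -E "tcp|wrist" | tr '\n' ' '; echo; }
python3 -m creep '[{"trans":[0, 0, 0.006], "finger_gap":0}, {"trans":[0, 0, 0.006], "finger_gap":0}, {"trans":[0, 0, 0.003], "finger_gap":0}, {"trans":[0, 0, 0.001], "finger_gap":0}, {"finger_gap":0}]' | f
python3 -m creep '[{"trans":[0, 0, 0.0005], "finger_gap":0}]' | f
python3 -m creep '[{"trans":[0, 0, 0.0005], "finger_gap":0}]' | f
python3 -m creep '[{"trans":[0, 0, 0.0005], "finger_gap":0}]' | f
python3 -m creep '[{"trans":[0, 0, 0.0005], "finger_gap":0}]' | f
```

```text
tcp_pos: [0.5719, 0.137, 0.0739] wrist_force: [-0.4, -0.2, -0.3] 
tcp_pos: [0.572, 0.137, 0.0736] wrist_force: [0.7, 0.5, 0.2] 
tcp_pos: [0.5719, 0.137, 0.073] wrist_force: [-0.1, 0.3, -0.3] 
tcp_pos: [0.5718, 0.137, 0.0724] wrist_force: [0.5, -0.3, 0.6] 
tcp_pos: [0.5718, 0.137, 0.072] wrist_force: [-1.2, 0.4, 2.3]
```

```bash
f(){ grep -E "tcp|wrist" | tr '\n' ' '; echo; }
python3 -m creep '[{"trans":[0, 0, 0.0005], "finger_gap":0}]' | f
python3 -m creep '[{"trans":[0, 0, 0.0005], "finger_gap":0}]' | f
```

```text
tcp_pos: [0.5718, 0.137, 0.0719] wrist_force: [-1.5, 0.8, 5.0] 
tcp_pos: [0.5718, 0.137, 0.0718] wrist_force: [-3.1, 0.4, 8.4]
```

```bash
python3 -m creep '[{"trans":[0, 0, 0.0003], "finger_gap":0}]' | grep -E "tcp|wrist"
```

```text
tcp_pos: [0.5718, 0.137, 0.0718]
wrist_force: [-2.8, -1.4, 9.2]
```

Firm: 9 N with only 0.2 mm give, so it no longer rocks. I hold briefly, lift straight off, retreat and check.

```bash
python3 -m creep '[{"finger_gap":0}, {"finger_gap":0}, {"finger_gap":0}, {"finger_gap":0}]' | grep -E "tcp|wrist"
python3 -m creep '[{"trans":[0, 0, -0.002], "finger_gap":0}, {"trans":[0, 0, -0.005], "finger_gap":0}, {"trans":[0, 0, -0.02], "finger_gap":0}, {"trans":[0, 0, -0.03], "finger_gap":0}, {"trans":[-0.03, 0.03, -0.02], "finger_gap":0}, {"trans":[-0.04, 0.04, 0], "finger_gap":0}, {"trans":[-0.04, 0.04, 0], "finger_gap":0}, {"trans":[-0.04, 0.04, 0], "finger_gap":0}, {"trans":[-0.03, 0.04, 0], "finger_gap":0}, {"finger_gap":0}, {"finger_gap":0}]'
python3 - <<'E'
from h import *
from workcell import imaging
for n,b in(("top",(125,200,284,366)),("scene",(152,208,235,315))):
    c=imaging.camera(n)["image"]; cv2.imwrite(f"pics/{n}5.png",c)
    for k in (0,4):
        A,B=[cv2.cvtColor(i,cv2.COLOR_BGR2GRAY)[b[0]:b[1],b[2]:b[3]].astype(np.float32) for i in(pickle.load(open(f"{n}{k}.pkl","rb"))["image"],c)]
        print(n,k,cv2.phaseCorrelate(A,B,cv2.createHanningWindow(A.shape[::-1],cv2.CV_32F)))
a=cv2.imread("pics/scene5.png")[120:280,220:420];b=cv2.imread("pics/top5.png")[120:280,270:470]
cv2.imwrite("pics/v5.png",cv2.resize(cv2.hconcat([a,b]),None,fx=2,fy=2,interpolation=cv2.INTER_CUBIC))
E
```

```text
tcp_pos: [0.5718, 0.137, 0.0718]
wrist_force: [-2.6, -0.2, 8.5]
time: 18.38
tcp_pos: [0.5459, -0.1231, 0.1476]
tool_rot: [-3.141, -0.0, 0.659]
wrist_force: [0.2, 0.1, -0.3]
gripper_width: 0.0005
finger_force: 0.0
top 0 ((0.0996669766089866, 0.44689765963095596), 0.9167188178168403)
top 4 ((0.01660505805245549, 0.4260066538309033), 0.9980010240342881)
scene 0 ((-0.13267144292694155, 0.003916393718334632), 0.9835975352923075)
scene 4 ((-0.14530111058510187, -0.1384452040114077), 0.998933615287145)
```

View pics/v5.png

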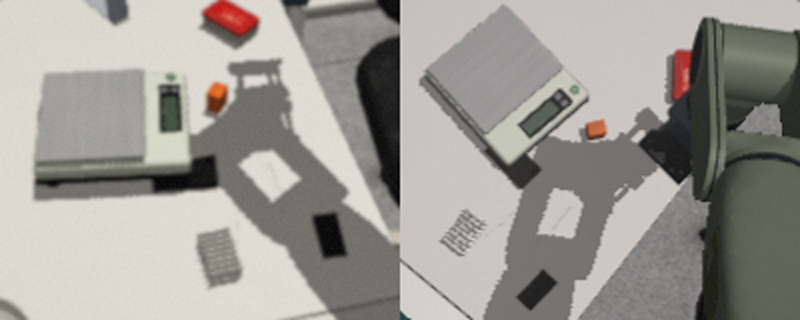

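The wedge sits under the front-left foot, the scale and bystanders are in place, and the robot is clear. I hand the job in.

```bash
python3 -c "
from workcell import job; print(job.job_done())"
```

```text
the job is handed in; nothing more can be done
None
```

The black wedge is tight under the scale's front-left foot. The press test at about 9 N on that corner gave only about 0.2 mm. The scale showed no visible shift, the nearby parts looked undisturbed, and the job was handed in at about 18.5 s with the arm clear.

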